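# Set up the sample row by height

### The job

Set up the sample row: stand the four containers upright inside the four ring seats on the plywood board, one in each, in order of height, with the tallest in the seat next to the tall steel bookend and the shortest in the seat next to the low wooden stop. Do not let any of them fall over, and leave the mug where it is.

Things in the scene. Friction and masses are not known exactly. Their poses are not given: they have to be found in the camera images.
- spray_bottle: Amber spray bottle with a black collar and a slim clear cap over the pump, 150 mm tall in all: the tallest of the four containers. Rigid, 0.2 kg; the cap is fixed on. Body 44 mm across up to 80 mm, rounded shoulder to 98 mm, above it collar and cap, 24 mm across (graspable from above) from 98 to 150 mm. Stands upright on the table; origin: centre of its underside, z axis up. Round, so yaw does not matter.
- oil_bottle: Clear square-shouldered sample bottle of pale oil with a black screw cap, 102 mm tall: second tallest. Rigid, 0.24 kg, cap fixed. Round body 50 mm across up to 75 mm, cap 29 mm across from 75 to 102 mm. Origin: centre of its underside, z axis up.
- tall_jar: Amber jar with a flat aluminium lid and paper label, 74 mm tall, straight-sided, 50 mm across at the lid (top 14 mm) and 48 mm below: third tallest. Rigid, 0.16 kg, lid fixed. Origin: centre of its underside, z axis up.
- low_jar: Amber jar with a flat aluminium lid and paper label, 48 mm tall, straight-sided, 40 mm across at the lid (top 14 mm) and 38 mm below: the shortest. Rigid, 0.1 kg, lid fixed. Origin: centre of its underside, z axis up.
- seat_1: First seat, counted from the robot's left (+y end of the board): a grey plastic ring seat lying fixed on the board, inner diameter 68 mm, outer diameter 76 mm, rim only 4 mm high; the floor inside is the board's top. Origin: centre of the ring at the level of the board's top, 12 mm above the table. y axis runs along the row to the left, x axis away from the robot, z up.
- seat_2: Second seat, 100 mm from the first, counted from the robot's left (+y end of the board): a grey plastic ring seat lying fixed on the board, inner diameter 68 mm, outer diameter 76 mm, rim only 4 mm high; the floor inside is the board's top. Origin: centre of the ring at the level of the board's top, 12 mm above the table. y axis runs along the row to the left, x axis away from the robot, z up.
- seat_3: Third seat, 100 mm from the second, counted from the robot's left (+y end of the board): a grey plastic ring seat lying fixed on the board, inner diameter 68 mm, outer diameter 76 mm, rim only 4 mm high; the floor inside is the board's top. Origin: centre of the ring at the level of the board's top, 12 mm above the table. y axis runs along the row to the left, x axis away from the robot, z up.
- seat_4: Fourth and last seat, 100 mm from the third, counted from the robot's left (+y end of the board): a grey plastic ring seat lying fixed on the board, inner diameter 68 mm, outer diameter 76 mm, rim only 4 mm high; the floor inside is the board's top. Origin: centre of the ring at the level of the board's top, 12 mm above the table. y axis runs along the row to the left, x axis away from the robot, z up.
- bookend: Tall steel bookend: an upright sheet plate 70 mm wide (across the row), 4 mm thick and 90 mm tall on a thin foot, fixed at one end of the board, 65 mm beyond the centre of the end seat, either left or right. At the other end stands a low wooden stop, 14 mm high. The board is plywood, 460 x 90 x 12 mm. Origin: centre of the foot's underside, on the board's top; axes as the seats'.
- mug: White mug, 97 mm tall, about 78 mm across with a handle, standing loose to the right of the work; a bystander, not to be moved. Origin: on its underside; z up.
There are look-alikes about, which are no part of the job. What is shaped like the oil_bottle but turquoise is not meant. What is shaped like the spray_bottle but blue is not meant.

How it is judged:
By the outcome, as a careful person would: the job done as asked, in the order asked, and still so for the second after the job is handed in, with the robot touching nothing.
It also fails if it takes over 83 s, if anything falls off the work surface, if the arm or the gripper's body presses on something with over 40 N, if the wrist force passes 120 N, or if a joint passes its speed limit or range.

### The arm

A 6-joint arm with a two-finger parallel gripper is mounted at the origin on a cart in front of the work surface, level with it; the furniture and walls round the work are solid. World frame = base frame: x ahead of the robot, y to its left, z up, the work surface at z = 0. Lengths are in m, angles in rad, forces in N, time in s.
With the tool pointing down it reaches from about 0.225 to 0.875 m from the base axis. Payload 3.4 kg.
Tool frame: the origin (TCP) lies on the centre line of the jaws, within the pads' length; the fingertips stand 17 mm ahead of it and the grasp point (between the pads) lies 2 mm behind it; z points along the fingers, y is the line along which they close (so a half turn about z gives the same grasp; the last joint's range is limited). The gripper opens to 85 mm and grips with 20 to 120 N. Pads are 22 mm wide; open, the fingers measure 114 mm over their backs; the gripper's body (76 mm by 85 mm) begins 54 mm behind the grasp point. The pads swing forward as they close: fully open they stand 13 mm farther back than shut.
Start: joints at [-1.468, 0.276, 1.505, -0, 1.361, -0.121], TCP at [0.128, -0.561, 0.248] pointing down, gripper open.
Joint ranges: [-2.89, 2.89], [-0.75, 2.08], [0.22, 2.7], [-1.18, 4.32], [0.11, 2.71], [-2.7, 2.7]. Speed limits (rad/s): [2.57, 2.57, 3.14, 3.14, 3.14, 3.14].

### API

Orientations are given as a unit quaternion [w, x, y, z].
In Python, from rig import manip gives the robot as it stands.
- The arm moves only by the tool move_arm, never from a script. Its argument "steps" is one flat list of numbers, 7 for each row, row after row: the turn, a rotation vector about the world's x, y, z normalised to -1 to 1, where 1 is 360 degrees, then the shift along the world's x, y, z normalised to -1 to 1, where 1 is 1 m, then the opening, from -1 (shut) to 1 (fully open). A call has exactly 10 rows; each row is the pose to reach, as a shift and turn from the pose commanded when the call began, turning the shorter way round; what a row does not reach only later rows make up. A row lasts 1/10 s, in which the tool goes at most 50 mm and 8.59 degrees, less where a joint would pass 70% of its speed; a pose out of reach is approached as far as the arm can. A call with a number of a shift or a turn outside -1 to 1 is refused whole. A call with a gripper value outside its range is refused whole. The fingers move at their own pace and stop on an object; "squeeze" is the grip in N (left out, the last holds). Time passes only in rows, so rows that repeat a pose let the fingers close, or fill a call up. It gives the time, the measured TCP pose, the force, the opening and the grip force at its end, in the units of the state.
- manip.get_state(): the state, without advancing time (a new reading comes with each control period).
- manip.get_image(name): name is "scene" or "top" or "wrist"; returns a dict with "pixels" (384x512x3 uint8, blue, green, red), "fx", "fy", "cx", "cy" (pixels), "R" (3x3) and "t" (3): a world point X has camera coordinates R X + t. Camera axes: x right, y down, z forward; pixel columns grow to the right and rows downward; lengths in m; the calibration is good to about 2 mm. A picture is of the moment at which its call begins. There is no depth.
- manip.sign_off(): hands the job in; it is judged then, once.
The state is a dict: "clock": time; "qpos": joint angles; "qd": joint speeds; "effort": joint torques, N m; "position": TCP position; "ee_rot": TCP orientation; "contact_force": force on the tool from outside, world axes, zero at the start; "moment": the same for the moment, N m; "width": finger opening in m; "gripper_force": force on a finger pad.
Only numpy, scipy, OpenCV 4.12 (cv2) and the standard library are available. Lean on these libraries where they do the work, as an engineer would, in place of code of your own. Each camera call takes 0.05 s, during which the arm holds its last target. There are 200 camera calls.

## Working session

There is one attempt and no reset: what is moved stays moved. The work goes in short steps, Python scripts to look and compute and a tool call to move; the robot and the scene stay as the last step left them, time stands still between calls to the robot, and variables do not carry over. Pictures are saved under pics/ and viewed, at most 14 in all, crops included, and the job is handed in when it is done.

Besides the shell and the picture viewer there is one more tool, called after "Call:" as a command line: name --argument value ..., lists and objects as JSON in quotes. move_arm: Moves the arm, as the interface text tells. Scaled input: -1 to 1 covers 1 m each way for a shift and 360 degrees each way for a turn. Its arguments: {"type":"object","properties":{"steps":{"type":"array"},"squeeze":{"type":"number"}},"required":["steps"]}

```bash
mkdir -p pics
cat > h.py <<'E'
import numpy as np, cv2, pickle
from rig import manip
def snap(n,tag):
    d=manip.get_image(n); cv2.imwrite(f'pics/{tag}.png',d['pixels']); pickle.dump(d,open(f'pics/{tag}.pkl','wb')); return d
def ray(d,u,v,z):
    R=np.array(d['R']);t=np.array(d['t']); c=-R.T@t
    r=R.T@np.array([(u-d['cx'])/d['fx'],(v-d['cy'])/d['fy'],1]); return c+r*(z-c[2])/r[2]
def proj(d,X):
    p=np.array(d['R'])@np.array(X)+np.array(d['t']); return d['fx']*p[0]/p[2]+d['cx'],d['fy']*p[1]/p[2]+d['cy']
def load(tag): return pickle.load(open(f'pics/{tag}.pkl','rb'))
E
python3 - <<'E'
from h import *
a=snap('scene','s0');b=snap('top','t0')
for d in(a,b): print(d['fx'],-np.array(d['R']).T@d['t'])
cv2.imwrite('pics/t0b.png',cv2.resize(b['pixels'],(800,600),interpolation=2))
cv2.imwrite('pics/s0b.png',cv2.resize(a['pixels'],(800,600),interpolation=2))
s=manip.get_state();print(s)
E
```

```text
441.4574895580329 [-0.46404534  0.76326378  0.72759788]
362.83172919491335 [ 0.34425202 -0.03262299  1.22835201]
{'clock': 0.1, 'qpos': array([-1.46800412e+00,  2.76529767e-01,  1.50601082e+00, -1.33929173e-06,
        1.36071558e+00, -1.20984154e-01]), 'qd': array([-1.78029451e-03,  8.84959141e-05, -4.11398570e-03, -6.83113218e-04,
       -6.23871599e-04, -1.14998027e-03]), 'effort': array([ 2.36020947e-03, -4.17700267e+01, -2.46404493e+01, -2.48118331e-04,
        5.82360837e-03, -1.35979923e-05]), 'position': array([ 0.12755685, -0.5602113 ,  0.24752562]), 'ee_rot': array([-8.31727946e-04,  9.93746686e-01,  1.11654971e-01,  6.91075224e-06]), 'contact_force': array([ 0.80422165,  0.10024534, -1.21871463]), 'moment': array([-0.00490785, -0.03438287,  0.02344664]), 'gripper_force': 0.0, 'width': 0.08519960615416984}
```

View pics/t0b.png

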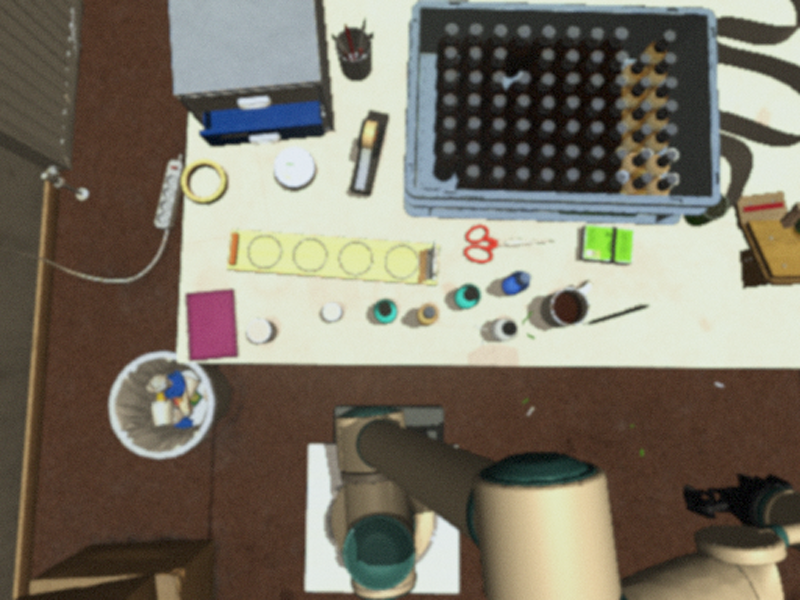

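View pics/s0b.png

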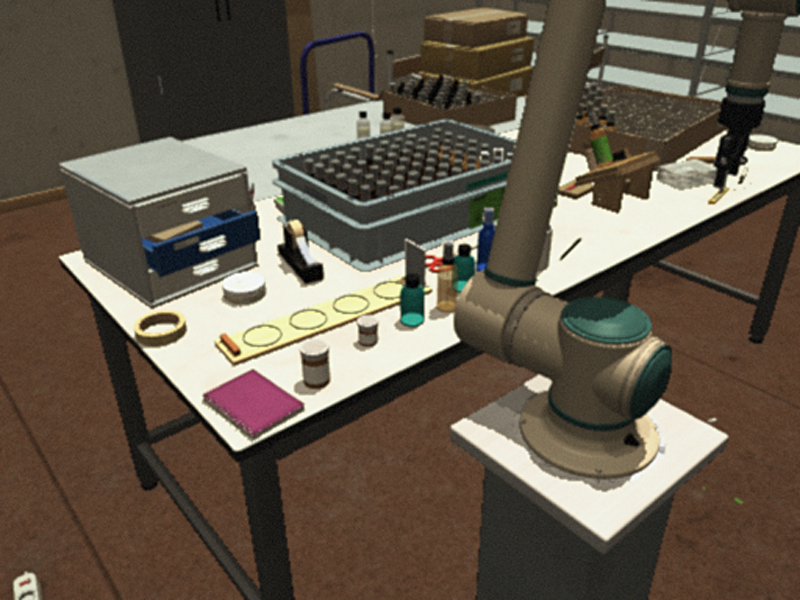

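Top view (800x600 px): the bookend is at the right end of the board (430,262) and the wooden stop at the left (234,249). Candidates: (385,311) and (467,296) are turquoise and (516,283) is blue, so all three are decoys. (428,314) is amber with a cap, so spray_bottle. (505,329) is clear with a black cap, so oil_bottle. (260,331) is tall_jar and (332,312) is low_jar. I'll confirm these in an enlarged crop.

Run:
```python
from h import *
d=load('t0')
c=d['pixels'][140:240,140:400]
cv2.imwrite('pics/t0c.png',cv2.resize(c,(780,300),interpolation=2))
s=.64
for n,u,v,z in [('s1',265,251,.016),('s2',310,254,.016),('s3',356,258,.016),('s4',402,261,.016),('tall',260,331,.074),('low',332,312,.048),('spray',428,314,.15),('oil',505,328,.102),('turqA',385,311,.1),('turqB',467,296,.1),('blue',516,283,.15),('mug',568,308,.097),('mughandle',585,288,.06)]:
    print(n,ray(d,u*s,v*s,z).round(4))
```

```text
s1 [0.5592 0.2603 0.016 ]
s2 [0.5533 0.1622 0.016 ]
s3 [0.5453 0.0622 0.016 ]
s4 [ 0.5394 -0.0374  0.016 ]
tall [0.3837 0.251  0.074 ]
low [0.4255 0.108  0.048 ]
spray [ 0.4162 -0.0871  0.15  ]
oil [ 0.3929 -0.242   0.102 ]
turqA [ 0.4248 -0.0039  0.1   ]
turqB [ 0.4561 -0.1674  0.1   ]
blue [ 0.4769 -0.2551  0.15  ]
mug [ 0.434  -0.3688  0.097 ]
mughandle [ 0.4786 -0.4159  0.06  ]
```

View pics/t0c.png

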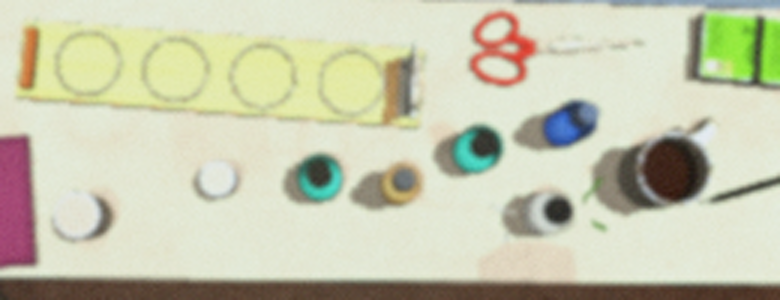

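The crop confirms it. Amber spray bottle cap at crop (404,178), clear oil bottle with black cap at (557,210), tall jar lid at (78,215), low jar lid at (217,179). Seats are at (88,63), (176,69), (263,76) and (351,82), with the bookend at (405,85). So spray goes to seat 4, oil to seat 3, tall jar to seat 2 and low jar to seat 1.

I'll move above the spray bottle and refine from there.

Call:
move_arm --steps '[0,0,0,0.02,0.03,0.01,0.2,0,0,0,0.045,0.075,0.02,0.2,0,0,0,0.07,0.118,0.03,0.2,0,0,0,0.095,0.16,0.03,0.2,0,0,0,0.12,0.2,0.03,0.2,0,0,0,0.145,0.242,0.03,0.2,0,0,0,0.17,0.285,0.03,0.2,0,0,0,0.195,0.327,0.03,0.2,0,0,0,0.218,0.365,0.03,0.2,0,0,0,0.235,0.395,0.03,0.2]'

```text
clock: 1.1
position: [0.3631, -0.1632, 0.2782]
ee_rot: [-0.0, 0.994, 0.112, 0.0]
contact_force: [0.4, -1.2, -0.6]
width: 0.0512
gripper_force: 0.0
```

Run:
```python
from h import *
d=load('t0')
for n,u,v,z in [('s1',88,63,.016),('s2',176,69,.016),('s3',263,76,.016),('s4',351,82,.016),('tall',78,215,.074),('low',217,179,.048),('spray',404,178,.15),('oil',557,210,.102)]:
    print(n,ray(d,140+(u-1)/3,140+(v-1)/3,z).round(4))
w=snap('wrist','w0'); cv2.imwrite('pics/w0b.png',cv2.resize(w['pixels'],(800,600),interpolation=2))
print(manip.get_state()['position'],-np.array(w['R']).T@w['t'])
```

```text
s1 [0.5591 0.2623 0.016 ]
s2 [0.553  0.1625 0.016 ]
s3 [0.5457 0.064  0.016 ]
s4 [ 0.5395 -0.0354  0.016 ]
tall [0.3853 0.2534 0.074 ]
low [0.4266 0.1096 0.048 ]
spray [ 0.422  -0.0883  0.15  ]
oil [ 0.3937 -0.2486  0.102 ]
[ 0.36490845 -0.15922558  0.27818092] [ 0.42883328 -0.1475849   0.40453554]
```

View pics/w0b.png

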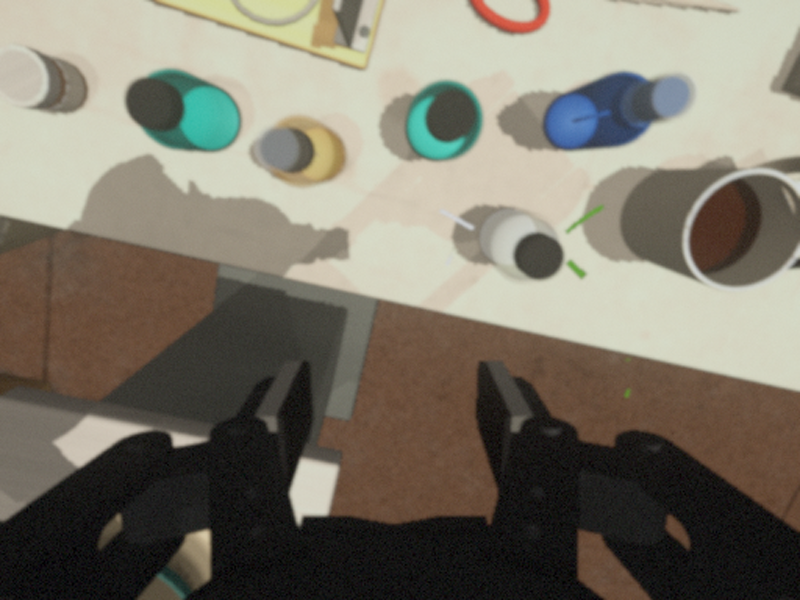

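Wrist view (800 px): spray cap top at about (290,150), oil cap top at (541,257), low jar lid at (22,78), and part of seat 4 at the top edge near (275,0).

Run:
```python
from h import *
d=load('w0')
for n,u,v,z in [('spraytop',287,150,.15),('spraybase',312,150,.02),('oil',541,257,.102),('low',22,78,.048)]:
    print(n,ray(d,u*.64,v*.64,z).round(4))
```

```text
spraytop [ 0.4243 -0.094   0.15  ]
spraybase [ 0.4262 -0.0849  0.02  ]
oil [ 0.3958 -0.2495  0.102 ]
low [0.4283 0.1091 0.048 ]
```

Call:
move_arm --steps '[0,0,0,0.02,0.025,0,0.2,0,0,0,0.045,0.055,0,0.2,0,0,0,0.061,0.076,0,0.2,0,0,0,0.061,0.076,-0.02,0.2,0,0,0,0.061,0.076,-0.045,0.2,0,0,0,0.061,0.076,-0.07,0.2,0,0,0,0.061,0.076,-0.085,0.2,0,0,0,0.061,0.076,-0.09,0.2,0,0,0,0.061,0.076,-0.09,0.2,0,0,0,0.061,0.076,-0.09,0.2]'

```text
clock: 2.15
position: [0.4241, -0.09, 0.189]
ee_rot: [0.0, 0.994, 0.112, 0.001]
contact_force: [0.9, -0.1, -0.3]
width: 0.0511
gripper_force: 0.0
```

Run:
```python
from h import *
w=snap('wrist','w1'); cv2.imwrite('pics/w1b.png',cv2.resize(w['pixels'],(800,600),interpolation=2))
s=manip.get_state();print(s['position'],s['qpos'])
print([np.array(proj(w,s['position']+[0,0,dz]))/.64 for dz in(0,-.017)],[np.array(proj(w,[.424,-.09,.15]))/.64])
```

```text
[ 0.42426602 -0.09006204  0.1891959 ] [-3.69789000e-01  1.06906779e-01  1.88208777e+00 -1.15027618e-04
  1.15068427e+00  9.77375354e-01]
[array([395.85972385, 411.20776568]), array([395.59432693, 385.40629267])] [array([394.990336  , 359.54283172])]
```

View pics/w1b.png

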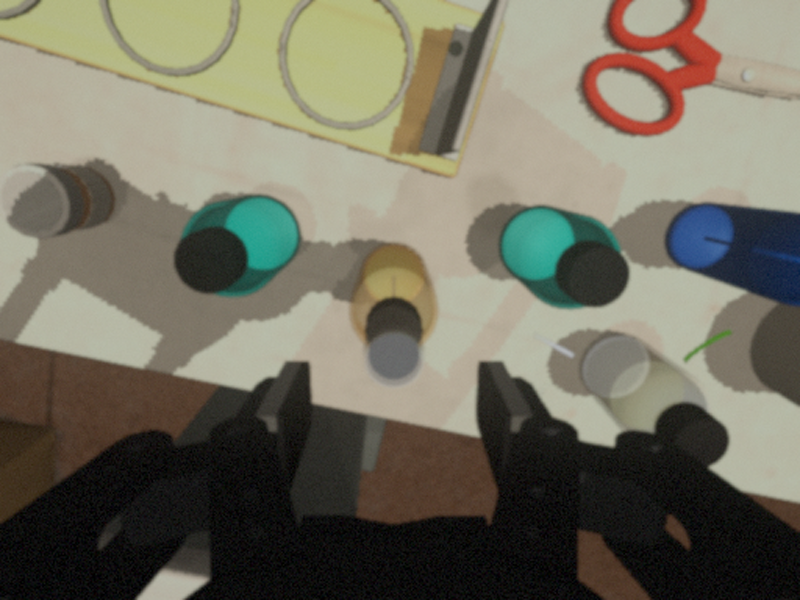

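The cap top at (394,357) sits centred between the fingers. Seat 4 centre is at (346,58). Descending and gripping.

Call:
move_arm --steps '[0,0,0,0,0,-0.02,0.2,0,0,0,0,0,-0.04,0.2,0,0,0,0,0,-0.055,0.2,0,0,0,0,0,-0.061,0.2,0,0,0,0,0,-0.061,-0.2,0,0,0,0,0,-0.061,-1,0,0,0,0,0,-0.061,-1,0,0,0,0,0,-0.061,-1,0,0,0,0,0,-0.061,-1,0,0,0,0,0,-0.061,-1]' --squeeze 40

```text
clock: 3.2
position: [0.4245, -0.09, 0.1283]
ee_rot: [0.001, 0.994, 0.112, 0.001]
contact_force: [0.7, 0.4, 6.8]
width: 0.0229
gripper_force: 39.7
```

Run:
```python
from h import *
d=load('w1')
for n,u,v,z in [('s4',346,58,.016),('low',36,200,.048),('oil',692,434,.102)]:
    print(n,ray(d,u*.64,v*.64,z).round(4))
```

```text
s4 [ 0.5407 -0.0356  0.016 ]
low [0.43   0.1086 0.048 ]
oil [ 0.3992 -0.2445  0.102 ]
```

Call:
move_arm --steps '[0,0,0,0,0,0.01,-1,0,0,0,0,0,0.03,-1,0,0,0,0,0,0.06,-1,0,0,0,0,0,0.09,-1,0,0,0,0.005,0.002,0.11,-1,0,0,0,0.02,0.01,0.12,-1,0,0,0,0.045,0.021,0.12,-1,0,0,0,0.07,0.033,0.12,-1,0,0,0,0.095,0.045,0.12,-1,0,0,0,0.108,0.051,0.12,-1]'

```text
clock: 4.2
position: [0.5329, -0.0378, 0.2471]
ee_rot: [-0.0, 0.994, 0.112, -0.0]
contact_force: [-1.0, 0.0, -2.0]
width: 0.0231
gripper_force: 39.5
```

Call:
move_arm --steps '[0,0,0,0.008,0.0035,0,-1,0,0,0,0.008,0.0035,-0.01,-1,0,0,0,0.008,0.0035,-0.03,-1,0,0,0,0.008,0.0035,-0.05,-1,0,0,0,0.008,0.0035,-0.07,-1,0,0,0,0.008,0.0035,-0.085,-1,0,0,0,0.008,0.0035,-0.093,-1,0,0,0,0.008,0.0035,-0.098,-1,0,0,0,0.008,0.0035,-0.1,-1,0,0,0,0.008,0.0035,-0.1,-1]'

```text
clock: 5.2
position: [0.5396, -0.0354, 0.1476]
ee_rot: [0.0, 0.994, 0.112, 0.0]
contact_force: [-0.3, 0.5, -1.9]
width: 0.0232
gripper_force: 39.6
```

Run:
```python
from h import *
w=snap('wrist','w2'); b=snap('top','t2')
c=np.hstack([cv2.resize(w['pixels'],(400,300)),cv2.resize(b['pixels'][130:230,130:263],(400,300),interpolation=2)])
cv2.imwrite('pics/c2.png',c)
s=manip.get_state();print(s['position'],s['width'],s['contact_force'])
```

```text
[ 0.54003568 -0.0353349   0.14801795] 0.023245067517657193 [ 0.0623712   0.06036622 -2.66295849]
```

View pics/c2.png

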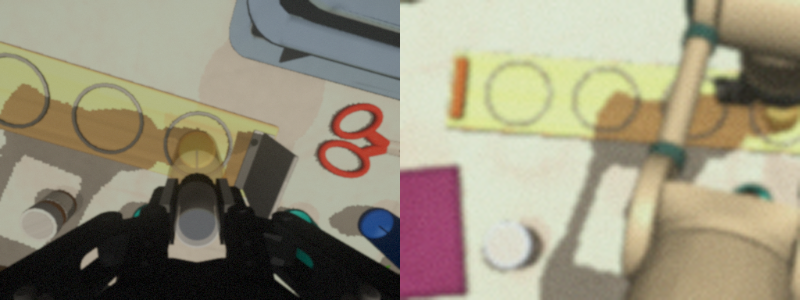

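The bottle base is inside ring 4 in the wrist view (ring near (198,145)). I'll lower it the last 8 mm, release and rise.

Call:
move_arm --steps '[0,0,0,0,0,-0.004,-1,0,0,0,0,0,-0.008,-1,0,0,0,0,0,-0.008,-1,0,0,0,0,0,-0.008,-0.3,0,0,0,0,0,-0.008,-0.1,0,0,0,0,0,-0.008,0.1,0,0,0,0,0,-0.008,0.2,0,0,0,0,0,0.01,0.2,0,0,0,0,0,0.04,0.2,0,0,0,0,0,0.075,0.2]'

```text
clock: 6.3
position: [0.5387, -0.035, 0.222]
ee_rot: [-0.0, 0.994, 0.112, -0.002]
contact_force: [1.3, -0.2, -0.4]
width: 0.0511
gripper_force: 0.0
```

Run:
```python
from h import *
w=load('w2')
for n,u,v,z in [('s3',108,118,.016),('low',42,222,.048)]:
    print(n,ray(w,u*1.28,v*1.28,z).round(4))
w=snap('wrist','w3');cv2.imwrite('pics/w3.png',w['pixels'])
s=manip.get_state();print(s['position'],s['width'],s['contact_force'])
```

```text
s3 [0.5497 0.0636 0.016 ]
low [0.4334 0.1061 0.048 ]
[ 0.54247402 -0.03570933  0.22893626] 0.05141234426457433 [ 1.91831687 -0.61906707  3.0893597 ]
```

View pics/w3.png

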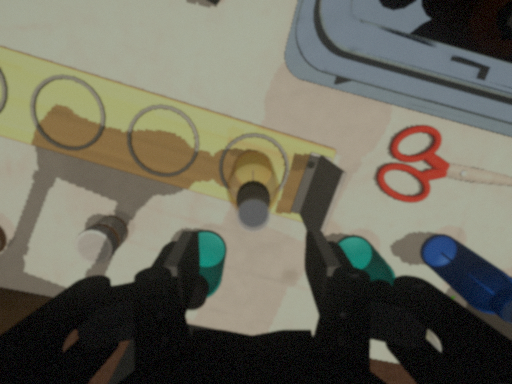

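Spray bottle stands upright in ring 4 (base at (253,167), ring (254,165)). Next, the oil bottle.

Call:
move_arm --steps '[0,0,0,-0.005,-0.007,0.02,0.4,0,0,0,-0.02,-0.03,0.03,0.4,0,0,0,-0.04,-0.06,0.03,0.4,0,0,0,-0.062,-0.092,0.03,0.4,0,0,0,-0.085,-0.126,0.03,0.4,0,0,0,-0.107,-0.158,0.03,0.4,0,0,0,-0.126,-0.186,0.03,0.4,0,0,0,-0.138,-0.204,0.02,0.4,0,0,0,-0.144,-0.2125,0,0.4,0,0,0,-0.144,-0.2125,-0.02,0.4]'

```text
clock: 7.35
position: [0.395, -0.2493, 0.202]
ee_rot: [0.001, 0.994, 0.11, 0.0]
contact_force: [-0.1, 0.1, 0.2]
width: 0.0596
gripper_force: 0.0
```

Call:
move_arm --steps '[0,0,0,0,0,-0.02,0.4,0,0,0,0,0,-0.045,0.4,0,0,0,0,0,-0.055,0.4,0,0,0,0,0,-0.06,0.4,0,0,0,0,0,-0.06,0.4,0,0,0,0,0,-0.06,0.4,0,0,0,0,0,-0.06,0.4,0,0,0,0,0,-0.06,0.4,0,0,0,0,0,-0.06,0.4,0,0,0,0,0,-0.06,0.4]'

```text
clock: 8.35
position: [0.3957, -0.2477, 0.1426]
ee_rot: [0.0, 0.994, 0.112, 0.0]
contact_force: [0.5, 0.6, 0.4]
width: 0.0596
gripper_force: 0.0
```

Run:
```python
from h import *
d=load('w3')
for n,u,v,z in [('s3',164,140,.016),('s2',68,112,.016),('low',93,243,.048)]:
    print(n,ray(d,u,v,z).round(4))
w=snap('wrist','w4');cv2.imwrite('pics/w4.png',w['pixels'])
s=manip.get_state();print(s['position'],s['width'],proj(w,[.396,-.248,.102]))
```

```text
s3 [0.5495 0.0632 0.016 ]
s2 [0.5558 0.1639 0.016 ]
low [0.4328 0.1114 0.048 ]
[ 0.39567695 -0.24773591  0.14250978] 0.05972621421880075 (np.float64(253.44381346954086), np.float64(228.42210251408588))
```

View pics/w4.png

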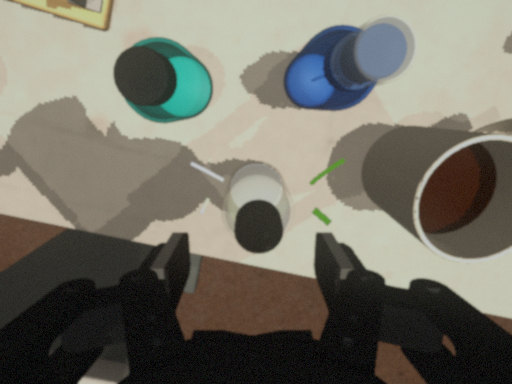

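Cap top at (258,226), about 2 mm off the finger centre line; the mug is clear. Descending and gripping the cap.

Call:
move_arm --steps '[0,0,0,0,-0.002,-0.01,0.4,0,0,0,0,-0.002,-0.025,0.4,0,0,0,0,-0.002,-0.04,0.4,0,0,0,0,-0.002,-0.048,0.4,0,0,0,0,-0.002,-0.048,0.1,0,0,0,0,-0.002,-0.048,-0.2,0,0,0,0,-0.002,-0.048,-1,0,0,0,0,-0.002,-0.048,-1,0,0,0,0,-0.002,-0.048,-1,0,0,0,0,-0.002,-0.048,-1]'

```text
clock: 9.4
position: [0.396, -0.2501, 0.0948]
ee_rot: [0.001, 0.994, 0.112, 0.0]
contact_force: [0.1, -1.0, -0.2]
width: 0.0276
gripper_force: 39.7
```

Call:
move_arm --steps '[0,0,0,0,0,0.01,-1,0,0,0,0,0,0.035,-1,0,0,0,0,0,0.07,-1,0,0,0,0,0,0.105,-1,0,0,0,0,0.007,0.13,-1,0,0,0,0.003,0.025,0.14,-1,0,0,0,0.008,0.055,0.14,-1,0,0,0,0.013,0.09,0.14,-1,0,0,0,0.018,0.128,0.14,-1,0,0,0,0.022,0.166,0.14,-1]'

```text
clock: 10.4
position: [0.417, -0.082, 0.2346]
ee_rot: [-0.0, 0.994, 0.111, -0.0]
contact_force: [0.1, -0.2, -2.6]
width: 0.0275
gripper_force: 40.1
```

Call:
move_arm --steps '[0,0,0,0.004,0.038,0,-1,0,0,0,0.012,0.07,0,-1,0,0,0,0.025,0.095,0,-1,0,0,0,0.045,0.115,0,-1,0,0,0,0.072,0.127,0,-1,0,0,0,0.1,0.138,0,-1,0,0,0,0.12,0.145,0,-1,0,0,0,0.129,0.148,-0.01,-1,0,0,0,0.129,0.148,-0.03,-1,0,0,0,0.129,0.148,-0.055,-1]'

```text
clock: 11.4
position: [0.5461, 0.0643, 0.1788]
ee_rot: [0.0, 0.994, 0.112, -0.0]
contact_force: [0.1, 0.3, -3.3]
width: 0.0278
gripper_force: 40.1
```

Call:
move_arm --steps '[0,0,0,0,0,-0.02,-1,0,0,0,0,0,-0.04,-1,0,0,0,0,0,-0.053,-1,0,0,0,0,0,-0.06,-1,0,0,0,0,0,-0.063,-1,0,0,0,0,0,-0.065,-1,0,0,0,0,0,-0.065,-1,0,0,0,0,0,-0.065,-1,0,0,0,0,0,-0.065,-1,0,0,0,0,0,-0.065,-1]'

```text
clock: 12.4
position: [0.5468, 0.0643, 0.1147]
ee_rot: [0.0, 0.994, 0.112, 0.0]
contact_force: [-0.4, 0.2, -3.4]
width: 0.0277
gripper_force: 40.0
```

Run:
```python
from h import *
w=snap('wrist','w5');cv2.imwrite('pics/w5.png',w['pixels'])
s=manip.get_state();print(s['position'],s['width'],s['contact_force'])
```

```text
[0.54676543 0.06433465 0.11462409] 0.027818672687492857 [-0.19300492 -0.17401802 -3.60446375]
```

View pics/w5.png

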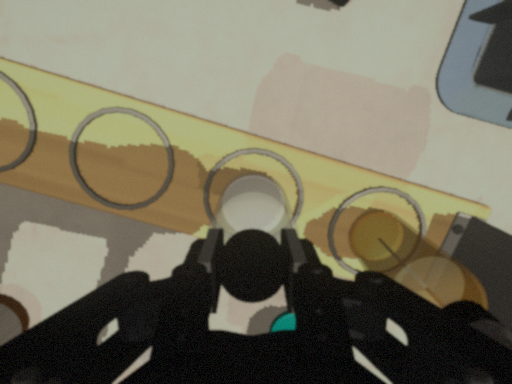

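Rings in the wrist view: seat 3 centre (254,197), held bottle base (253,204), seat 2 centre (122,158), seat 4 (377,230) with the spray base at about (377,240).

Run:
```python
from h import *
d=load('w5')
for n,u,v,z in [('s3',254,196.5,.014),('oilbase',253,204,.020),('s2',122,158,.014),('s4',377,230,.014),('spraybase',377,240,.012)]:
    print(n,ray(d,u,v,z).round(4))
```

```text
s3 [0.5488 0.0638 0.014 ]
oilbase [0.5447 0.0636 0.02  ]
s2 [0.5558 0.1642 0.014 ]
s4 [ 0.5437 -0.0354  0.014 ]
spraybase [ 0.5351 -0.0392  0.012 ]
```

Call:
move_arm --steps '[0,0,0,0.003,0,0,-1,0,0,0,0.003,0,-0.004,-1,0,0,0,0.003,0,-0.008,-1,0,0,0,0.003,0,-0.008,-1,0,0,0,0.003,0,-0.008,-0.2,0,0,0,0.003,0,-0.008,0.1,0,0,0,0.003,0,-0.008,0.3,0,0,0,0.003,0,-0.008,0.3,0,0,0,0.003,0,0.015,0.3,0,0,0,0.003,0,0.05,0.3]'

```text
clock: 13.45
position: [0.5478, 0.0643, 0.1628]
ee_rot: [-0.0, 0.994, 0.112, -0.003]
contact_force: [0.7, -0.5, -0.0]
width: 0.0556
gripper_force: 0.0
```

Call:
move_arm --steps '[0,0,0,0,0,0.03,0.3,0,0,0,-0.012,0.014,0.04,0.5,0,0,0,-0.035,0.04,0.04,0.8,0,0,0,-0.06,0.069,0.04,0.9,0,0,0,-0.085,0.098,0.04,0.9,0,0,0,-0.11,0.127,0.03,0.9,0,0,0,-0.135,0.156,0.01,0.9,0,0,0,-0.154,0.178,-0.01,0.9,0,0,0,-0.163,0.188,-0.025,0.9,0,0,0,-0.163,0.188,-0.035,0.9]'

```text
clock: 14.45
position: [0.3829, 0.2531, 0.1275]
ee_rot: [0.0, 0.994, 0.113, -0.002]
contact_force: [-0.3, 0.1, -0.1]
width: 0.081
gripper_force: 0.0
```

Run:
```python
from h import *
w=snap('wrist','w6');cv2.imwrite('pics/w6.png',w['pixels'])
s=manip.get_state();print(s['position'],s['width'],proj(w,[.387,.252,.074]))
```

```text
[0.38362172 0.25210686 0.1266735 ] 0.08124871453007339 (np.float64(256.1210612224157), np.float64(214.56278274646485))
```

View pics/w6.png

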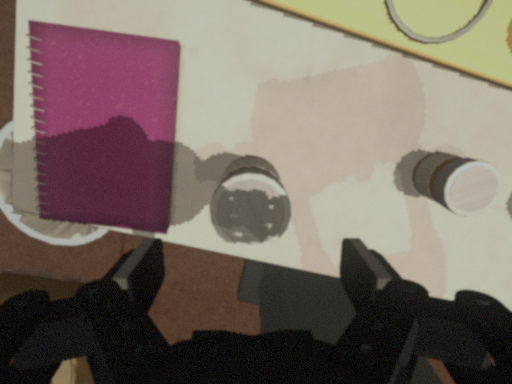

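Tall jar lid centre at (250,208); low jar lid at (470,187).

Run:
```python
from h import *
d=load('w6');print(ray(d,250,208,.074),ray(d,470,187,.048),manip.get_state()['position'])
```

```text
[0.39024658 0.25656012 0.074     ] [0.43005007 0.11292492 0.048     ] [0.38362172 0.25210686 0.1266735 ]
```

Call:
move_arm --steps '[0,0,0,0.002,0.003,-0.01,0.9,0,0,0,0.002,0.003,-0.03,0.9,0,0,0,0.002,0.003,-0.05,0.9,0,0,0,0.002,0.003,-0.067,0.9,0,0,0,0.002,0.003,-0.073,0.9,0,0,0,0.002,0.003,-0.073,0.5,0,0,0,0.002,0.003,-0.073,0,0,0,0,0.002,0.003,-0.073,-0.5,0,0,0,0.002,0.003,-0.073,-1,0,0,0,0.002,0.003,-0.073,-1]'

```text
clock: 15.5
position: [0.3895, 0.2555, 0.0572]
ee_rot: [-0.0, 0.994, 0.112, 0.001]
contact_force: [0.9, -1.0, 4.0]
width: 0.0488
gripper_force: 41.7
```

Call:
move_arm --steps '[0,0,0,0,0,0.01,-1,0,0,0,0,0,0.03,-1,0,0,0,0.004,-0.002,0.055,-1,0,0,0,0.02,-0.011,0.07,-1,0,0,0,0.045,-0.0245,0.07,-1,0,0,0,0.075,-0.041,0.07,-1,0,0,0,0.105,-0.057,0.07,-1,0,0,0,0.135,-0.0735,0.07,-1,0,0,0,0.158,-0.086,0.07,-1,0,0,0,0.167,-0.091,0.065,-1]'

```text
clock: 16.5
position: [0.5583, 0.1633, 0.122]
ee_rot: [0.0, 0.994, 0.111, 0.001]
contact_force: [0.2, 0.4, -1.3]
width: 0.0489
gripper_force: 41.9
```

Call:
move_arm --steps '[0,0,0,0,0,-0.01,-1,0,0,0,0,0,-0.025,-1,0,0,0,0,0,-0.038,-1,0,0,0,0,0,-0.043,-1,0,0,0,0,0,-0.045,-1,0,0,0,0,0,-0.045,-1,0,0,0,0,0,-0.045,-1,0,0,0,0,0,-0.045,-1,0,0,0,0,0,-0.045,-1,0,0,0,0,0,-0.045,-1]'

```text
clock: 17.5
position: [0.5558, 0.1643, 0.0767]
ee_rot: [0.0, 0.994, 0.112, 0.0]
contact_force: [0.9, -0.6, -1.4]
width: 0.0488
gripper_force: 41.9
```

Run:
```python
from h import *
w=snap('wrist','w7');cv2.imwrite('pics/w7.png',w['pixels'])
s=manip.get_state();print(s['position'],s['width'],s['contact_force'])
```

```text
[0.55573347 0.16429398 0.07656728] 0.04856383403858355 [-0.59579592 -0.69162474 -2.44350014]
```

View pics/w7.png

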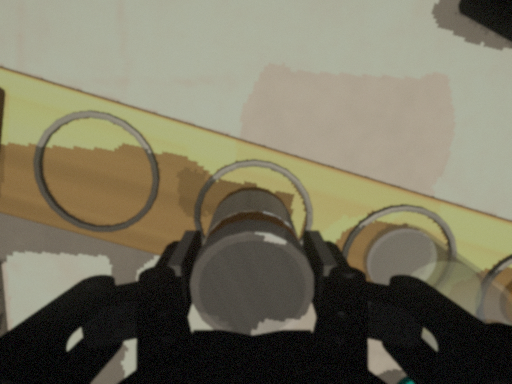

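Jar is inside ring 2 (ring centre (254,219), jar's far base edge at (253,190)). Seat 1 centre is at (97,171). I'll lower it and release.

Call:
move_arm --steps '[0,0,0,0,0,-0.004,-1,0,0,0,0,0,-0.008,-1,0,0,0,0,0,-0.008,-1,0,0,0,0,0,-0.008,0.25,0,0,0,0,0,-0.008,0.4,0,0,0,0,0,-0.008,0.6,0,0,0,0,0,-0.008,0.6,0,0,0,0,0,0.01,0.6,0,0,0,0,0,0.04,0.6,0,0,0,0,0,0.08,0.6]'

```text
clock: 18.55
position: [0.5542, 0.164, 0.1553]
ee_rot: [0.0, 0.994, 0.112, -0.002]
contact_force: [0.9, 0.1, -0.4]
width: 0.0681
gripper_force: 0.0
```

Run:
```python
from h import *
d=load('w7');print(ray(d,97,171,.014),ray(d,254,219,.014),ray(d,253,190,.019))
print(manip.get_state()['position'])
```

```text
[0.56282433 0.26412929 0.014     ] [0.55383156 0.16309177 0.014     ] [0.57371397 0.16833078 0.019     ]
[0.55419651 0.16404004 0.15534342]
```

Call:
move_arm --steps '[0,0,0,-0.006,-0.003,0.01,0.6,0,0,0,-0.025,-0.011,0.01,0.6,0,0,0,-0.05,-0.021,0.01,0.6,0,0,0,-0.075,-0.032,0.01,0.6,0,0,0,-0.1,-0.042,0.01,0.6,0,0,0,-0.118,-0.05,0,0.6,0,0,0,-0.126,-0.053,-0.02,0.6,0,0,0,-0.126,-0.053,-0.04,0.6,0,0,0,-0.126,-0.053,-0.05,0.6,0,0,0,-0.126,-0.053,-0.05,0.6]'

```text
clock: 19.55
position: [0.4284, 0.1112, 0.105]
ee_rot: [0.0, 0.994, 0.112, -0.002]
contact_force: [-0.4, -0.4, 0.8]
width: 0.0681
gripper_force: 0.0
```

Run:
```python
from h import *
w=snap('wrist','w8');cv2.imwrite('pics/w8.png',w['pixels'])
s=manip.get_state();print(s['position'],s['width'],proj(w,[.430,.111,.048]))
```

```text
[0.42942399 0.11128302 0.10590021] 0.06842027237349109 (np.float64(253.70687234378303), np.float64(216.1948011307996))
```

View pics/w8.png

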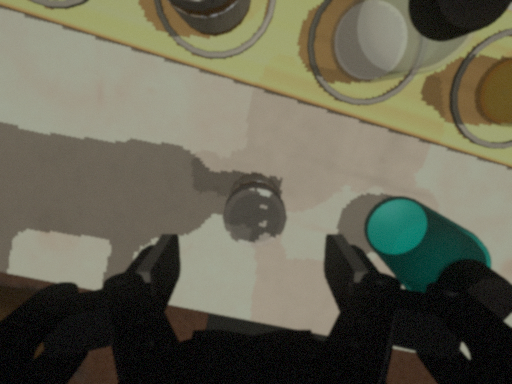

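Low jar lid at (255,210), 3 mm ahead of the prediction. The turquoise decoy at (425,240) is clear of the right finger.

Call:
move_arm --steps '[0,0,0,0.003,-0.001,-0.01,0.6,0,0,0,0.003,-0.001,-0.03,0.6,0,0,0,0.003,-0.001,-0.05,0.6,0,0,0,0.003,-0.001,-0.065,0.6,0,0,0,0.003,-0.001,-0.071,0.6,0,0,0,0.003,-0.001,-0.071,0.3,0,0,0,0.003,-0.001,-0.071,0,0,0,0,0.003,-0.001,-0.071,-0.5,0,0,0,0.003,-0.001,-0.071,-1,0,0,0,0.003,-0.001,-0.071,-1]'

```text
clock: 20.6
position: [0.4335, 0.1104, 0.0361]
ee_rot: [0.0, 0.994, 0.112, 0.001]
contact_force: [0.3, 0.4, 3.7]
width: 0.0389
gripper_force: 40.4
```

Call:
move_arm --steps '[0,0,0,0,0,0.01,-1,0,0,0,0,0,0.035,-1,0,0,0,0,0.004,0.065,-1,0,0,0,0.003,0.02,0.09,-1,0,0,0,0.007,0.045,0.1,-1,0,0,0,0.012,0.075,0.1,-1,0,0,0,0.022,0.105,0.1,-1,0,0,0,0.04,0.13,0.1,-1,0,0,0,0.065,0.145,0.1,-1,0,0,0,0.095,0.152,0.1,-1]'

```text
clock: 21.6
position: [0.5271, 0.264, 0.1358]
ee_rot: [-0.0, 0.994, 0.113, -0.0]
contact_force: [0.6, -0.0, -1.1]
width: 0.039
gripper_force: 40.5
```

Call:
move_arm --steps '[0,0,0,0.022,0.0015,0,-1,0,0,0,0.034,0.0015,-0.005,-1,0,0,0,0.034,0.0015,-0.025,-1,0,0,0,0.034,0.0015,-0.045,-1,0,0,0,0.034,0.0015,-0.065,-1,0,0,0,0.034,0.0015,-0.077,-1,0,0,0,0.034,0.0015,-0.08,-1,0,0,0,0.034,0.0015,-0.08,-1,0,0,0,0.034,0.0015,-0.08,-1,0,0,0,0.034,0.0015,-0.08,-1]'

```text
clock: 22.6
position: [0.5623, 0.264, 0.0564]
ee_rot: [-0.0, 0.994, 0.112, 0.001]
contact_force: [0.1, 0.1, -1.1]
width: 0.0388
gripper_force: 40.5
```

Run:
```python
from h import *
w=snap('wrist','w9');cv2.imwrite('pics/w9.png',w['pixels'])
s=manip.get_state();print(s['position'],s['width'],s['contact_force'])
```

```text
[0.56217571 0.26400468 0.05636223] 0.03861664903568548 [-0.37874796  0.08780116 -0.40026504]
```

View pics/w9.png

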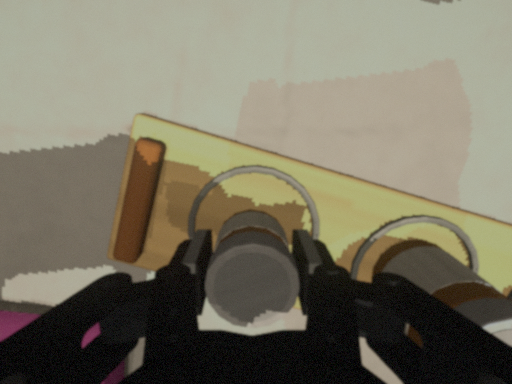

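Low jar is over ring 1 (centre (254,230)), next to the wooden stop. I'll lower it, release, rise and back off for a final look.

Call:
move_arm --steps '[0,0,0,0,0,-0.004,-1,0,0,0,0,0,-0.008,-1,0,0,0,0,0,-0.008,-1,0,0,0,0,0,-0.008,0,0,0,0,0,0,-0.008,0.2,0,0,0,0,0,-0.008,0.4,0,0,0,0,0,-0.008,0.4,0,0,0,0,0,0.01,0.4,0,0,0,0,0,0.04,0.4,0,0,0,0,0,0.08,0.4]'

```text
clock: 23.65
position: [0.5602, 0.2633, 0.1342]
ee_rot: [0.001, 0.994, 0.112, -0.002]
contact_force: [0.2, 0.0, -0.5]
width: 0.0598
gripper_force: 0.0
```

Call:
move_arm --steps '[0,0,0,0,0,0.03,0.4,0,0,0,-0.01,-0.01,0.07,0.4,0,0,0,-0.03,-0.03,0.1,0.4,0,0,0,-0.06,-0.05,0.13,0.4,0,0,0,-0.09,-0.07,0.15,0.4,0,0,0,-0.12,-0.095,0.16,0.4,0,0,0,-0.145,-0.12,0.17,0.4,0,0,0,-0.165,-0.145,0.17,0.4,0,0,0,-0.18,-0.16,0.17,0.4,0,0,0,-0.18,-0.16,0.17,0.4]'

```text
clock: 24.65
position: [0.3795, 0.1025, 0.3056]
ee_rot: [0.0, 0.994, 0.111, -0.0]
contact_force: [0.1, 0.6, -0.1]
width: 0.0596
gripper_force: 0.0
```

Run:
```python
from h import *
w=snap('wrist','w10');t=snap('top','t10')
a=cv2.resize(w['pixels'],(800,600))[:380];b=cv2.resize(t['pixels'][130:240,130:400],(540,220),interpolation=2)
c=np.zeros((600,800,3),np.uint8);c[:380]=a;c[380:,:540]=b
cv2.imwrite('pics/c10.png',c)
s=manip.get_state();print(s['position'],s['contact_force'])
```

```text
[0.38190939 0.1039378  0.30557492] [-0.57271336  0.47654543 -0.13473945]
```

View pics/c10.png

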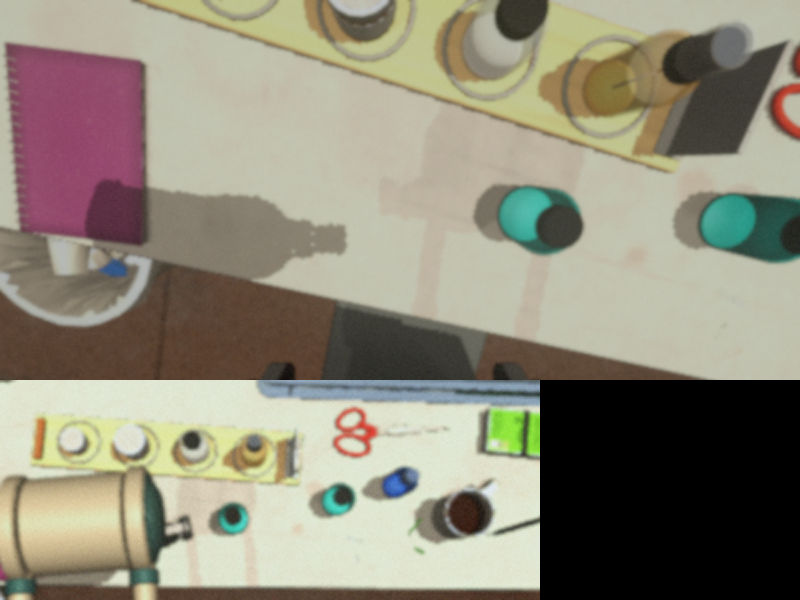

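The final views show all four upright inside their rings: low jar, tall jar, oil, then spray next to the bookend. The mug and decoys haven't moved. Spray base is at (610,86) in ring (607,87). Handing in.

```bash
python3 -c "
from rig import manip
print(manip.sign_off())"
```

```text
the job is handed in; nothing more can be done
None
```

The job is handed in: low jar, tall jar, oil bottle and spray bottle stand upright in seats 1 to 4, with the spray bottle next to the bookend, the low jar next to the wooden stop, and the mug where it was; it took about 25 s of the 83 s allowed.

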